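Fill the cap bin through the hand chute

ROBOT

A 6-joint arm with a two-finger parallel gripper is mounted at the origin on the work surface. World frame = base frame: x ahead of the robot, y to its left, z up, the work surface at z = 0. Lengths are in m, angles in rad, forces in N, time in s.
With the tool pointing down it reaches from about 0.275 to 0.825 m from the base axis. Payload 4.9 kg.
Tool frame: the origin (TCP) lies midway between the tips of the shut fingers; the grasp point (between the pads) lies 19 mm behind it (bot.grip_depth is the distance from the TCP to the grasp point, in m); z points along the fingers, y is the line along which they close (so a half turn about z gives the same grasp; the last joint's range is limited). The gripper opens to 85 mm and grips with 20 to 120 N. Pads are 22 mm wide; open, the fingers measure 114 mm over their backs; the gripper's body (76 mm by 85 mm) begins 54 mm behind the grasp point. The pads swing forward as they close: fully open they stand 13 mm farther back than shut.
Start: joints at [0.973, 0.326, -0.193, 1.052, 0, 1.437], TCP at [0.246, 0.492, 0.231] pointing down, gripper open.
Joint ranges: [-2.65, 2.65], [-0.97, 1.79], [-1.3, 1.35], [-1.93, 2.1], [-1.47, 1.37], [-3.14, 3.14]. Speed limits (rad/s): [2.57, 2.57, 3.14, 3.14, 3.14, 3.14].

INTERFACE

Orientations are given as a unit quaternion [w, x, y, z].
In Python, from cell import bot gives the robot as it stands. Calls block until the motion is done:
- bot.move_pose(position, orientation): joint-space move of the TCP to a pose.
- bot.move_linear(position, speed=0.15, rotation=None, until_force=None): straight line of the TCP; rotation=None keeps the orientation; speed is the mean speed in m/s. With until_force (N) it stops when the force on the tool has changed by that much, and returns True; else False.
- bot.goto_joints(angles): joint-space move.
- bot.set_gripper(opening, grasp_force=None): opening from 0.0 (shut) to 1.0 (fully open); grasp_force is the grip in N (None keeps the last); returns when the fingers have stopped.
- bot.wait(seconds).
- bot.solve_ik(position, orientation): joint angles nearest the present ones, or None.
- bot.camera(name): name is "side" or "top"; returns the picture (480x640x3 uint8, red, green, blue); there is no depth.
- bot.calibration(name): a dict with "mtx" (3x3 intrinsics, pixels), "extrinsics" (4x4, takes a point from world to camera coordinates). Camera axes: x right, y down, z forward; pixel columns grow to the right and rows downward; lengths in m; the calibration is good to about 2 mm. A picture is of the moment at which its call begins. calibration takes no time and is no camera call.
A pose or a line that the arm cannot do raises bot.PlanningError and nothing moves.
- bot.close_job(): hands the job in; it is judged then, once.
Trained networks look in the newest picture that a camera, given by its name, has taken for a name from the list of things; names that differ only in an ending like _2 or _b are one class to them, and where a whole thing is asked for, a point or a joint stands for the part that bears it (a point fixed in the world has none). Each returns a list of dicts, best first, with "confidence" (0 to 1); they miss things now and then, are a little off and sometimes report something else, mostly with a low value. They report only what shows in the picture. A call takes as long as a camera call.
- bot.search_frame(camera, thing): "bbox" ([left, top, width, height] in pixels, round what is visible of it).
Readings, each from a call of its own:
- bot.read_clock(): time.
- bot.read_joint_positions(): joint angles.
- bot.read_joint_vel(): joint speeds.
- bot.read_joint_efforts(): joint torques, N m.
- bot.read_position(): TCP position.
- bot.read_tool_rot(): TCP orientation.
- bot.read_ft_force(): force on the tool from outside, world axes, zero at the start.
- bot.read_moment(): the same for the moment, N m.
- bot.read_gripper_width(): opening from 0.0 (shut) to 1.0 (fully open).
- bot.read_finger_force(): force on a finger pad.
Only numpy, scipy, OpenCV 4.12 (cv2) and the standard library are available. Lean on these libraries where they do the work, as an engineer would, in place of code of your own. Each camera call takes 0.05 s, during which the arm holds its last target. There are 200 camera calls.

TASK

Refill the clear cap bin with the four yellow caps lying in the hand chute. Pick the chute up by its red grip without spilling, let its spout reach just over the mouth of the bin's blue filler neck and rest gently on the rim while still nearly level, then tip it with the spout kept lightly on the rim until all four caps have slid in. Do not press hard on the neck, lay the empty chute back upright on the blue mat, and leave the bottles and the can alone.

Things in the scene. Friction and masses are not known exactly. Their poses are not given: they have to be found in the camera images.
- chute: aluminium hand chute, 0.16 kg: straight open-topped trough 220 mm long (its x), 36 mm wide (y; 32 inside), floor 3 mm thick, side walls to 24 mm above its underside; closed at the back (-x), open at the spout (+x). Origin: centre of the underside, z up. Starts on the mat, spout roughly towards the robot. Its caps begin to slide at 15 to 30 degrees of tilt (friction varies).
- spout (a point): middle of the lower edge of the chute's open end: chute frame (110, 0, 0) mm; axes as the chute's.
- grip (a point): centre of the chute's red grip bar: chute frame (30, 0, 60) mm, axes as the chute's. Bar 94 mm long (x), 20 mm wide (y), 48 to 72 mm above the underside, carried over the trough by thin arches at x = -13 and 73 mm. Pinch its 20 mm width from above near the middle (about 50 mm ahead of the loaded chute's centre of mass).
- cap1: spare bottle cap, yellow-orange plain disc 28 mm in diameter and 15 mm tall, 12 g, lying flat in the chute at the start. Origin: centre of one flat face, the lower one at the start (z up at the start).
- cap2: spare bottle cap, yellow-orange plain disc 28 mm in diameter and 15 mm tall, 12 g, lying flat in the chute at the start. Origin: centre of one flat face, the lower one at the start (z up at the start).
- cap3: spare bottle cap, yellow-orange plain disc 28 mm in diameter and 15 mm tall, 12 g, lying flat in the chute at the start. Origin: centre of one flat face, the lower one at the start (z up at the start).
- cap4: spare bottle cap, yellow-orange plain disc 28 mm in diameter and 15 mm tall, 12 g, lying flat in the chute at the start. Origin: centre of one flat face, the lower one at the start (z up at the start).
- bin: clear bin fixed to the bench, 150 mm square; grey lid 156 x 156 mm, top at 121 mm; floor 5 mm thick. Origin: centre of its underside, z up. A blue filler neck, a tube of 78 mm outer and 70 mm inner diameter, stands upright over the origin. It telescopes: its flat rim lies 135 to 165 mm above the bench, varies and is NOT measured: find it by touch. It feels rigid but is light: load it with under 12 N.
- mat: thin blue mat fixed on the bench, 280 mm (its x) by 150 mm (its y), 3 mm thick; origin: centre of its underside, z up. The chute starts on it and goes back on it.
- green_bottle: bystander: full green glass bottle, 62 mm in diameter, 235 mm tall, loose; origin: centre of its underside, z up.
- dark_bottle: bystander: full dark bottle, 66 mm in diameter, 250 mm tall, loose; origin: centre of its underside, z up.
- red_can: bystander: red food can, 68 mm in diameter, 90 mm tall, loose; origin: centre of its underside, z up.

How it is judged:
By the outcome, as a careful person would: the job done as asked, in the order asked, and still so for the second after the job is handed in, with the robot touching nothing.
It also fails if it takes over 72 s, if anything falls off the work surface, if the arm or the gripper's body presses on something with over 40 N, if the wrist force passes 120 N, or if a joint passes its speed limit or range.

## Working session

There is one attempt and no reset: what is moved stays moved. The work goes in short steps, each a Python script; the robot and the scene stay as the last script left them, time stands still between calls to the robot, and variables do not carry over. Pictures are saved under pics/ and viewed, at most 10 in all, crops included, and the job is handed in when it is done.

```bash
mkdir -p pics; ls
python3 - <<'E'
from cell import bot
import cv2
for c in("top","side"):
    im=bot.camera(c); cv2.imwrite(f"pics/{c}0.png",im[:,:,::-1])
    k=bot.calibration(c); print(c,k["mtx"].round(1).tolist(),k["extrinsics"].round(4).tolist())
    for t in("chute","grip","spout","bin","mat","cap1","green_bottle","dark_bottle","red_can"):
        print(t,[([round(v) for v in d["bbox"]],round(d["confidence"],2)) for d in bot.search_frame(c,t)[:4]])
print(bot.read_clock(),bot.read_tool_rot(),bot.read_ft_force())
E
```

```text
pics
top [[559.7, 0.0, 325.9], [0.0, 559.7, 242.5], [0.0, 0.0, 1.0]] [[0.0054, -1.0, 0.002, -0.0237], [-0.9969, -0.0055, -0.0791, 0.5818], [0.0791, -0.0016, -0.9969, 1.1939], [0.0, 0.0, 0.0, 1.0]]
chute [([174, 212, 52, 96], 0.77)]
grip [([174, 211, 52, 99], 0.92), ([164, 192, 92, 135], 0.27)]
spout [([174, 208, 55, 99], 0.91), ([284, 155, 34, 38], 0.71)]
bin [([398, 227, 87, 80], 0.86), ([489, 220, 62, 36], 0.22)]
mat [([162, 189, 91, 140], 0.73)]
cap1 [([197, 250, 12, 11], 0.45), ([197, 264, 9, 10], 0.45)]
green_bottle [([491, 222, 60, 34], 0.97)]
dark_bottle [([65, 194, 71, 42], 0.74)]
red_can [([285, 156, 33, 38], 0.72), ([175, 210, 51, 98], 0.71)]
side [[575.2, 0.0, 321.6], [0.0, 575.2, 230.9], [0.0, 0.0, 1.0]] [[-0.8819, -0.4714, 0.0058, 0.5042], [-0.284, 0.5214, -0.8047, 0.218], [0.3763, -0.7113, -0.5937, 1.0502], [0.0, 0.0, 0.0, 1.0]]
chute [([230, 293, 86, 82], 0.84)]
grip [([228, 290, 87, 85], 0.93)]
spout [([229, 291, 86, 81], 0.67)]
bin []
mat [([195, 281, 147, 113], 0.92)]
cap1 [([272, 329, 13, 17], 0.72), ([248, 306, 11, 15], 0.66)]
green_bottle []
dark_bottle [([133, 266, 60, 137], 0.59)]
red_can [([235, 206, 33, 47], 0.76)]
1.0 [2.05565521e-05 2.29825558e-01 9.73231838e-01 3.72271867e-05] [0.25690119 0.19665296 0.34452977]
```

View pics/top0.png

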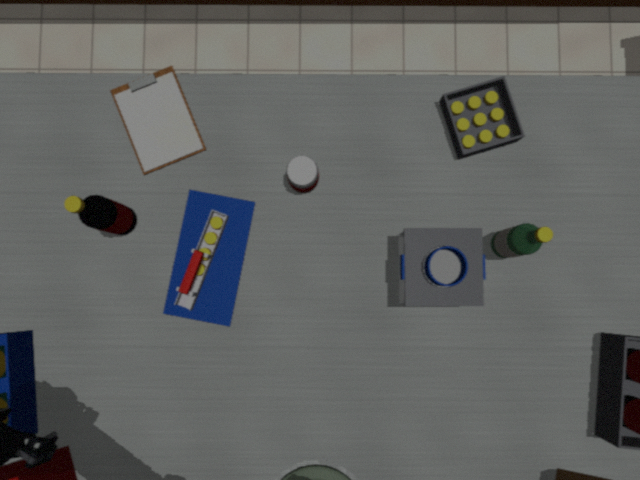

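View pics/side0.png

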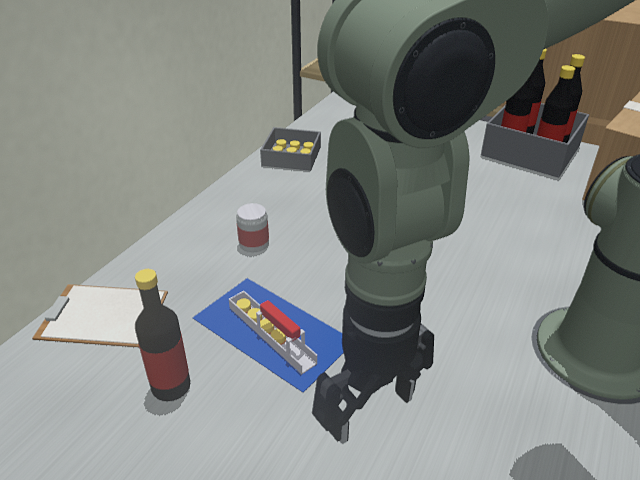

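Top view: the chute is at about (203,260) with its spout at the lower end (185,300), and the red grip is at (190,271). The neck is at (445,266), the green bottle's base is near (500,243), the can at (302,173) and the dark bottle's base at (125,222). In the side view the arm hides the bin.

```bash
cat > h.py <<'E'
from cell import bot
import numpy as np, cv2
from scipy.optimize import minimize
from scipy.spatial.transform import Rotation as R
def cal(c):
    k=bot.calibration(c); return k["mtx"],k["extrinsics"]
def proj(c,P):
    K,E=cal(c); q=(np.atleast_2d(P)@E[:3,:3].T+E[:3,3])@K.T; return q[:,:2]/q[:,2:]
def back(c,uv,z):
    K,E=cal(c); d=E[:3,:3].T@np.linalg.solve(K,[*uv,1]); o=-E[:3,:3].T@E[:3,3]; return o+d*(z-o[2])/d[2]
def box(lo,hi): return np.array([[x,y,z] for x in(lo[0],hi[0]) for y in(lo[1],hi[1]) for z in(lo[2],hi[2])],float)
def place(P,x,y,yaw,z=0): return P@R.from_euler('z',yaw).as_matrix().T+[x,y,z]
def mask(c,im,roi,lo,hi,lo2=None,hi2=None):
    h=cv2.cvtColor(im,cv2.COLOR_RGB2HSV); m=cv2.inRange(h,lo,hi)
    if lo2: m|=cv2.inRange(h,lo2,hi2)
    o=np.zeros_like(m); x,y,w,hh=roi; o[y:y+hh,x:x+w]=m[y:y+hh,x:x+w]; return o
def hullcost(c,m,P):
    S=8; q=cv2.convexHull((proj(c,P)*S).astype(np.float32)).astype(np.int32)
    M=cv2.resize(m,None,fx=S/2,fy=S/2,interpolation=cv2.INTER_LINEAR)>127
    o=np.zeros(M.shape,np.uint8); cv2.fillConvexPoly(o,(q/2).round().astype(np.int32),1); o=o>0
    return 1-(o&M).sum()/max(1,(o|M).sum())
def fit(items,P,x0,z):
    f=lambda p:sum(hullcost(c,m,place(P,p[0],p[1],p[2],z)) for c,m in items)
    r=minimize(f,x0,method="Nelder-Mead",options=dict(initial_simplex=np.array(x0)+np.array([[0,0,0],[.012,0,0],[0,.012,0],[0,0,.12]]),maxiter=120,xatol=1e-4,fatol=1e-4))
    return r.x,r.fun
RED=((0,120,50),(8,255,255),(172,120,50),(180,255,255))
BLUE=((105,120,40),(125,255,255))
BAR=box((-.047,-.010,-.012),(.047,.010,.012))
E
python3 - <<'E'
from h import *
t=cv2.imread("pics/top0.png")[:,:,::-1].copy(); s=cv2.imread("pics/side0.png")[:,:,::-1].copy()
mt=mask("top",t,(170,205,60,110),*RED); ms=mask("side",s,(225,285,95,95),*RED)
print((mt>0).sum(),(ms>0).sum())
g=back("top",[190,271],.075); print("g0",g)
a=back("top",[185,292],.075)-back("top",[198,250],.075); yaw=np.arctan2(a[1],a[0])
for it in([("top",mt)],[("side",ms)],[("top",mt),("side",ms)]):
    p,f=fit(it,BAR,[g[0],g[1],yaw],.063); print("grip",p.round(4),np.degrees(p[2]).round(1),f)
x,y,w=p; c=np.array([x,y])-.03*np.array([np.cos(w),np.sin(w)]); print("chute",c)
MAT=box((-.14,-.075,0),(.14,.075,.003))
mm=mask("top",t,(155,180,110,155),*BLUE); cs=cv2.findContours(mm,0,2)[0]; cc=max(cs,key=cv2.contourArea)
mf=np.zeros_like(mm); cv2.drawContours(mf,[cv2.convexHull(cc)],-1,255,-1)
c0=cv2.minAreaRect(cc)[0]; b=back("top",c0,.003)
pm,f=fit([("top",mf)],MAT,[b[0],b[1],w],0); print("mat",pm.round(4),np.degrees(pm[2]),f)
# neck: blue ring
nb=mask("top",t,(405,235,75,65),*BLUE); pts=np.argwhere(nb)[:,::-1]; print("neckpx",len(pts),cv2.minEnclosingCircle(pts.astype(np.float32)), pts.min(0),pts.max(0))
for h in(.121,.135,.15,.165): print(h,back("top",cv2.minEnclosingCircle(pts.astype(np.float32))[0],h).round(4))
L=[398,227,87,80]
# bottle/can/bases guesses
print("green",back("top",[500,243],0),"dark",back("top",[128,224],0),"can top",back("top",[302,173],.09))
big=cv2.resize(t[200:330,380:560],None,fx=4,fy=4,interpolation=cv2.INTER_CUBIC); cv2.imwrite("pics/binzoom.png",cv2.convertScaleAbs(big[:,:,::-1],alpha=1.5))
E
```

```text
441 626
g0 [0.51697771 0.2607613  0.075     ]
grip [0.5153 0.2599 2.7607] 158.2 0.20710591409939283
grip [0.5176 0.263  2.7659] 158.5 0.2330453398577873
grip [0.5164 0.2609 2.761 ] 158.2 0.4457671390207254
chute [0.5442111  0.24972169]
mat [0.5491 0.2357 2.9562] 169.37980872524724 0.011100181652390573
neckpx 300 ((446.45159912109375, 265.7257995605469), 20.858047485351562) [426 246] [467 285]
0.121 [ 0.529  -0.2609  0.121 ]
0.135 [ 0.5285 -0.2579  0.135 ]
0.15 [ 0.5279 -0.2546  0.15  ]
0.165 [ 0.5273 -0.2513  0.165 ]
green [ 0.58475507 -0.40652799  0.        ] dark [0.62247168 0.41892794 0.        ] can top [0.7209362  0.02991759 0.09      ]
```

View pics/binzoom.png

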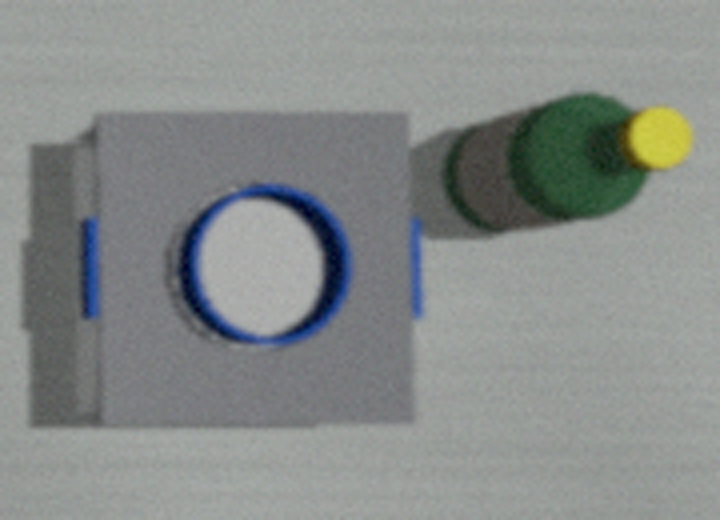

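Zoom: the lid corners give a lid centre of about pixel (443.6,267.3), so the bin is at roughly (0.526,-0.255). The neck ring centre agrees with this for a rim height of about 0.145. The green bottle stands clear to the right.

```bash
cat >> h.py <<'E'
def Rc(yaw,th): return R.from_euler('z',yaw)*R.from_euler('y',th)      # chute attitude, th = nose down
def quat(r): q=r.as_quat(); return [float(v) for v in (q[3],q[0],q[1],q[2])]
FLIP={1:R.from_matrix(np.array([[-1,0,0],[0,1,0],[0,0,-1.]])),-1:R.from_matrix(np.array([[1,0,0],[0,-1,0],[0,0,-1.]]))}
def tcp(spout,yaw,th,f,off=(-.08,0,.041)):
    r=Rc(yaw,th); return [float(v) for v in np.array(spout)+r.apply(off)],quat(r*FLIP[f])
BIN=np.array([.5265,-.255])
def spout_at(yaw,over,z):  # spout lower edge 'over' m inside the inner rim, chute coming from behind
    d=np.array([np.cos(yaw),np.sin(yaw)]); return np.array([*(BIN-d*(.035-over)),z])
GR=np.array([.5164,.2613]); YAW=np.radians(158.2)
E
python3 - <<'E'
from h import *
print("lid",back("top",[443.6,267.25],.121), "start dist")
for f in(1,-1):
    sp=np.array([*(GR+.08*np.array([np.cos(YAW),np.sin(YAW)])),.003])
    p,q=tcp(sp,YAW,0,f); j=bot.solve_ik(p,q); print("pick",f,p,None if j is None else np.round(j,2))
    for yd in(150,160,168,180,195):
        o=[]
        for t in(0,25,40,50):
            p,q=tcp(spout_at(np.radians(yd),.012,.15),np.radians(yd),np.radians(t),f); j=bot.solve_ik(p,q); o.append(None if j is None else np.round(j,2).tolist())
        print(f,yd,o)
E
```

```text
lid [ 0.52596067 -0.25518007  0.121     ] start dist
pick 1 [0.5164, 0.2613, 0.044000000000000004] [ 0.34  0.56 -0.35  0.66  0.   -2.42]
1 150 [[-0.57, 0.61, 0.16, 1.12, 0.0, 3.1], [-0.58, 0.25, -0.43, 0.45, 0.02, 3.09], [-0.59, 0.11, -0.76, 0.01, 0.05, 3.09], [-0.6, 0.07, -0.97, -0.34, 0.06, 3.09]]
1 160 [[-0.54, 0.61, 0.16, 1.12, 0.0, 2.95], [-0.6, 0.25, -0.43, 0.46, 0.1, 2.91], [-0.65, 0.11, -0.75, 0.03, 0.19, 2.91], [-0.69, 0.07, -0.96, -0.3, 0.26, 2.92]]
1 168 [[-0.52, 0.61, 0.15, 1.12, 0.0, 2.83], [-0.61, 0.26, -0.42, 0.49, 0.17, 2.77], [-0.69, 0.12, -0.73, 0.08, 0.3, 2.76], [-0.75, 0.08, -0.93, -0.24, 0.4, 2.78]]
1 180 [[-0.49, 0.59, 0.13, 1.11, 0.0, 2.65], [-0.63, 0.27, -0.4, 0.54, 0.25, 2.56], [-0.74, 0.15, -0.68, 0.19, 0.45, 2.53], [-0.82, 0.12, -0.85, -0.08, 0.6, 2.54]]
1 195 [[-0.46, 0.57, 0.09, 1.09, 0.0, 2.42], [-0.65, 0.3, -0.35, 0.64, 0.34, 2.28], [-0.79, 0.21, -0.57, 0.39, 0.59, 2.22], [-0.89, 0.19, -0.71, 0.22, 0.77, 2.18]]
pick -1 [0.5164, 0.2613, 0.044000000000000004] [ 0.34  0.56 -0.35  0.66  0.    0.72]
-1 150 [[-0.57, 0.61, 0.16, 1.12, 0.0, -0.05], [-0.58, 0.25, -0.43, 0.45, 0.02, -0.05], [-0.59, 0.11, -0.76, 0.01, 0.05, -0.05], [-0.6, 0.07, -0.97, -0.34, 0.06, -0.05]]
-1 160 [[-0.54, 0.61, 0.16, 1.12, 0.0, -0.19], [-0.6, 0.25, -0.43, 0.46, 0.1, -0.23], [-0.65, 0.11, -0.75, 0.03, 0.19, -0.23], [-0.69, 0.07, -0.96, -0.3, 0.26, -0.22]]
-1 168 [[-0.52, 0.61, 0.15, 1.12, 0.0, -0.31], [-0.61, 0.26, -0.42, 0.49, 0.17, -0.37], [-0.69, 0.12, -0.73, 0.08, 0.3, -0.38], [-0.75, 0.08, -0.93, -0.24, 0.4, -0.37]]
-1 180 [[-0.49, 0.59, 0.13, 1.11, 0.0, -0.49], [-0.63, 0.27, -0.4, 0.54, 0.25, -0.58], [-0.74, 0.15, -0.68, 0.19, 0.45, -0.61], [-0.82, 0.12, -0.85, -0.08, 0.6, -0.61]]
-1 195 [[-0.46, 0.57, 0.09, 1.09, 0.0, -0.72], [-0.65, 0.3, -0.35, 0.64, 0.34, -0.86], [-0.79, 0.21, -0.57, 0.39, 0.59, -0.93], [-0.89, 0.19, -0.71, 0.22, 0.77, -0.96]]
```

Run:
```python
from h import *
sp=np.array([*(GR+.08*np.array([np.cos(YAW),np.sin(YAW)])),.003])
p,q=tcp(sp,YAW,0,-1)
bot.move_pose([p[0],p[1],.17],q)
print(bot.move_linear(p,speed=.08,until_force=8), bot.read_position())
bot.set_gripper(0.0,grasp_force=90)
print("w",bot.read_gripper_width(),bot.read_finger_force(),bot.read_ft_force(),bot.read_moment())
f0=np.array(bot.read_ft_force())
bot.move_linear([p[0],p[1],p[2]+.03],speed=.03)
bot.wait(.3)
im=bot.camera("side"); cv2.imwrite("pics/lift.png",im[:,:,::-1])
print(bot.read_ft_force(),bot.read_moment(),bot.read_gripper_width(),bot.read_clock())
```

```text
False [0.51680753 0.26149124 0.04451789]
w 0.21827134132527404 87.71170735359192 [-0.67624897  0.49838416  2.33417166] [0.083359   0.06957724 0.07069858]
[-0.98134829  1.04893224 -2.42113933] [0.05593693 0.04840414 0.02773877] 0.2199729067738551 6.1917
```

View pics/lift.png

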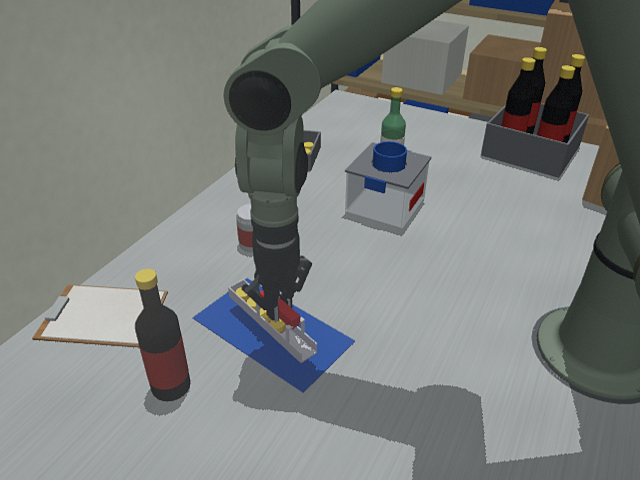

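The chute is held level, with the caps in and the bin now visible. Its neck rim is near (390,150).

```bash
cat >> h.py <<'E'
BY=np.radians(160); OVER=.014
def lin(spout,yaw,th,speed=.1,uf=None):
    p,q=tcp(spout,yaw,th,-1); return bot.move_linear(p,speed=speed,rotation=q,until_force=uf)
E
python3 - <<'E'
from h import *
im=cv2.imread("pics/lift.png")[:,:,::-1].copy()
b=mask("side",im,(365,138,50,60),*BLUE); ys,xs=np.nonzero(b); sel=ys<165
print("blue",xs[sel].min(),xs[sel].max(),ys.min())
a=np.linspace(0,6.28,60)
for h in(.135,.145,.155,.165):
    q=proj("side",np.c_[BIN[0]+.039*np.cos(a),BIN[1]+.039*np.sin(a),a*0+h]); print(h,q.min(0).round(1),q.max(0).round(1))
sp=np.array([*(GR+.08*np.array([np.cos(YAW),np.sin(YAW)])),.033])
lin(sp+[0,0,.20],YAW,0,.15)
s1=spout_at(BY,OVER,.233); lin(s1,BY,0,.17)
s1[2]=.190; lin(s1,BY,np.radians(4),.06); bot.wait(.3)
for c in("side","top"): cv2.imwrite(f"pics/hover_{c}.png",bot.camera(c)[:,:,::-1])
print(bot.read_ft_force(),bot.read_moment(),bot.read_gripper_width(),bot.read_clock())
s=cv2.imread("pics/hover_side.png")[90:240,280:480]; t=cv2.imread("pics/hover_top.png")[180:330,350:550]
cv2.imwrite("pics/hover.png",cv2.resize(np.hstack([s,t]),None,fx=2,fy=2,interpolation=cv2.INTER_CUBIC))
E
```

```text
blue 373 406 141
0.135 [373.5 149.1] [406.9 165.4]
0.145 [373.8 145.4] [407.3 161.6]
0.155 [374.1 141.7] [407.7 157.8]
0.165 [374.3 137.9] [408.2 153.9]
[ 0.88945647 -0.80197476 -1.81087457] [-0.02513653  0.14787149  0.00867338] 0.21677157854178772 12.3
```

View pics/hover.png

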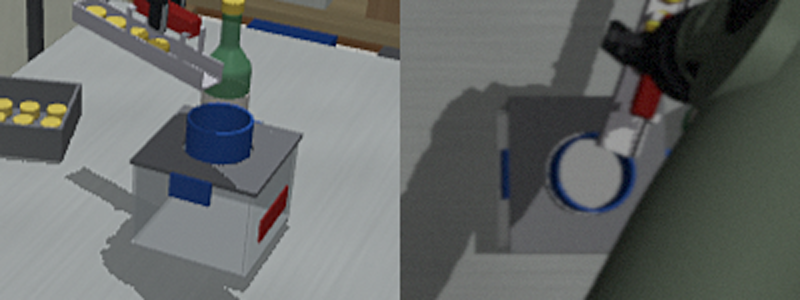

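Hover: all four caps are still in the chute. The spout is above the far side of the rim, at about top-image pixel (459,256), pointing at the neck. Touching down next.

```bash
cat >> h.py <<'E'
def force(n=4): return np.mean([bot.read_ft_force() for _ in range(n)],0)
E
python3 - <<'E'
from h import *
s=spout_at(BY,OVER,.190); r=Rc(BY,np.radians(4))
print("exp spout corners px",proj("top",s+r.apply([[0,-.018,0],[0,.018,0],[0,-.018,.024],[0,.018,.024]])).round(1).tolist())
t=np.radians(4)
s[2]=.172; lin(s,BY,t,.04); bot.wait(.3)
c0=bot.read_clock(); f0=force(); print("f0",f0,force(),bot.read_clock()-c0)
s[2]=.128; hit=lin(s,BY,t,.011,1.5); bot.wait(.15)
f1=force(); p=np.array(bot.read_position()); z=p[2]-tcp([0,0,0],BY,t,-1)[0][2]
print(hit,"spout z",z,"dF",f1-f0,bot.read_clock())
for c in("side","top"): cv2.imwrite(f"pics/touch_{c}.png",bot.camera(c)[:,:,::-1])
a=cv2.imread("pics/touch_side.png")[90:240,280:480]; b=cv2.imread("pics/touch_top.png")[210:310,400:533]; b=cv2.resize(b,(200,150))
cv2.imwrite("pics/touch.png",cv2.resize(np.hstack([a,b]),None,fx=2,fy=2,interpolation=cv2.INTER_CUBIC))
E
```

```text
exp spout corners px [[445.9, 251.8], [464.1, 258.5], [448.5, 251.9], [467.0, 258.7]]
f0 [-0.73977728 -0.39662127 -2.24542533] [-0.73977728 -0.39662127 -2.24542533] 0.0
True spout z 0.15779181958257893 dF [3.75814203 0.42310899 7.79722162] 15.0417
```

View pics/touch.png

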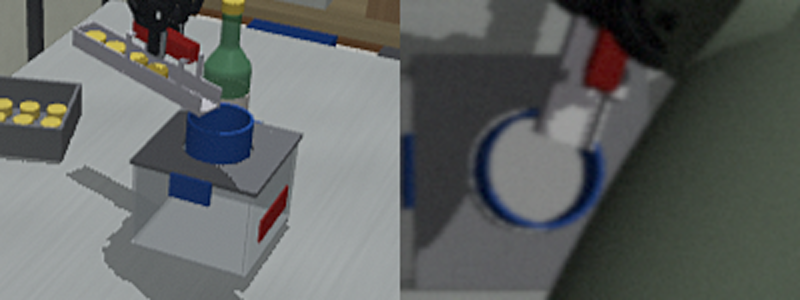

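Touch: the underside rests on the rim at spout z ≈ 0.158. I'll ease the load off and check lateral alignment with an overlay of the expected outlines.

Run:
```python
from h import *
t=np.radians(4); s=spout_at(BY,OVER,.1578)
p=bot.read_position(); 
f0=np.array([-.74,-.40,-2.25])
for k in range(3):
    f=force()-f0; print(k,f.round(2),bot.read_clock())
    if f[2]<3: break
    q=np.array(bot.read_position()); q[2]+=.0006; bot.move_linear(q.tolist(),speed=.02); bot.wait(.1)
im=cv2.imread("pics/touch_top.png"); S=7; x0,y0=415,225
z=cv2.resize(im[y0:y0+80,x0:x0+90],None,fx=S,fy=S,interpolation=cv2.INTER_CUBIC); z=cv2.convertScaleAbs(z,alpha=1.4)
a=np.linspace(0,6.28,80); r=Rc(BY,t)
def dr(P,col,cl): 
    q=((proj("top",P)-[x0,y0]+.5)*S).round().astype(np.int32); cv2.polylines(z,[q],cl,col,1)
for rad in(.035,.039): dr(np.c_[BIN[0]+rad*np.cos(a),BIN[1]+rad*np.sin(a),a*0+.157],(0,255,0),True)
for zz,c in((0,(0,0,255)),(.024,(0,255,255))): dr(s+r.apply([[-.1,-.018,zz],[0,-.018,zz],[0,.018,zz],[-.1,.018,zz]]),c,False)
cv2.imwrite("pics/ov.png",z)
```

```text
0 [ 2.12 -1.31  7.31] 15.1417
1 [0.55 0.07 2.56] 15.5083
```

View pics/ov.png

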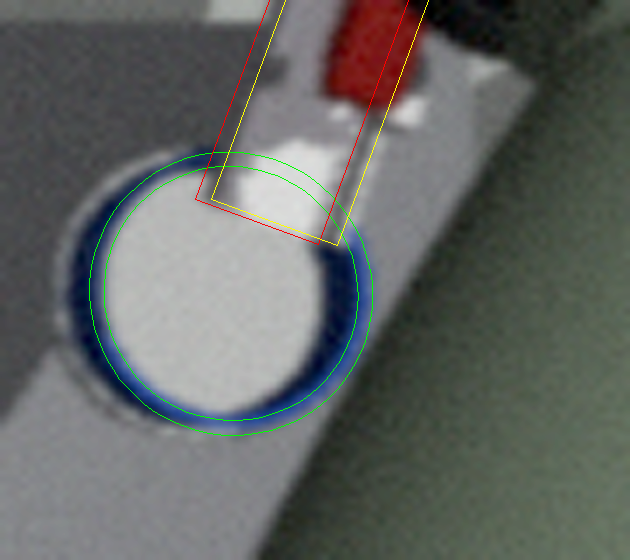

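The rim and chute outlines agree with the overlay to about 2 mm, and the spout is inside the mouth. The load is now 2.6 N. Next I tip about the rim contact with force feedback.

```bash
cat > tip.py <<'E'
from h import *
import sys,time
th0,th1,step=[float(v) for v in sys.argv[1:4]]; OFF=(-.071,0,.041); f0=np.array([-.74,-.40,-2.25]); tgt=3.
def pose(C,th): return tcp(C,BY,np.radians(th),-1,OFF)
C=np.array(bot.read_position())-np.array(pose(np.zeros(3),th0)[0]); print("C",C.round(4))
fz=None; th=th0
while th<th1-1e-6:
    th=min(th+step,th1); p,q=pose(C,th)
    g=bot.move_linear(p,speed=.02,rotation=q,until_force=6)
    for k in range(3):
        bot.wait(.05); f=force()-f0; bot.wait(.03); f=(f+force()-f0)/2
        if 1.5<f[2]<4.5: break
        C[2]+=np.clip((f[2]-tgt)/8e3*.8,-.0006,.0009); p,q=pose(C,th); bot.move_linear(p,speed=.015,rotation=q,until_force=4)
    print(round(th,1),g,k,f.round(1),C[2].round(4),round(bot.read_clock(),1))
np.save("C.npy",C)
E
python3 tip.py 4 16 2
```

```text
C [ 0.5545 -0.2651  0.1584]
6.0 False 0 [0.5 0.9 3.2] 0.1584 15.9
8.0 False 0 [-0.6  1.   3.1] 0.1584 16.3
10.0 False 0 [-0.1  1.2  2.4] 0.1584 16.6
12.0 False 0 [0.1 1.8 1.7] 0.1584 17.0
14.0 False 1 [0.9 1.4 2.8] 0.1583 17.7
16.0 False 0 [0.3 1.  1.8] 0.1583 18.1
```

Works nicely; continue.

```bash
python3 tip.py 16 42 2
python3 - <<'E'
from h import *
bot.wait(.6)
for c in("side","top"): cv2.imwrite(f"pics/tip_{c}.png",bot.camera(c)[:,:,::-1])
print([([round(v) for v in d["bbox"]],round(d["confidence"],2)) for d in bot.search_frame("side","cap1")])
a=cv2.imread("pics/tip_side.png")[60:260,280:480]; b=cv2.imread("pics/tip_top.png")[180:330,380:530]; b=cv2.resize(b,(200,200))
cv2.imwrite("pics/tip.png",cv2.resize(np.hstack([a,b]),None,fx=2,fy=2,interpolation=cv2.INTER_CUBIC))
print(force()-[-.74,-.4,-2.25],bot.read_clock())
E
```

```text
C [ 0.5543 -0.265   0.1582]
18.0 False 0 [0.7 1.5 1.9] 0.1582 18.5
20.0 False 0 [-0.   1.3  1.9] 0.1582 18.9
22.0 False 1 [-0.9  1.8  1.5] 0.158 19.6
24.0 False 1 [-1.1  1.5  2.3] 0.1577 20.3
26.0 False 0 [0.6 1.3 1.9] 0.1577 20.6
28.0 False 1 [-0.1  1.7  2. ] 0.1575 21.4
30.0 False 0 [-0.3  1.3  2.2] 0.1575 21.7
32.0 False 0 [-0.6  2.8  1.7] 0.1575 22.1
34.0 False 0 [0.1 2.5 2.1] 0.1575 22.5
36.0 False 1 [-1.1  1.4  1.7] 0.1573 23.2
38.0 False 1 [-0.6  1.7  1.7] 0.1572 23.9
40.0 False 2 [-0.6  1.8  2.5] 0.1568 24.9
42.0 False 1 [-1.7  2.6  1.8] 0.1566 25.6
[]
[-1.11447103  2.68317021  1.70026375] 26.3917
```

View pics/tip.png

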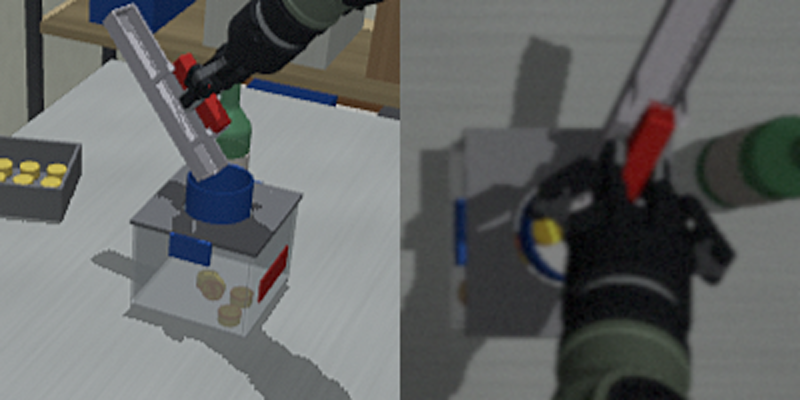

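The chute looks empty and caps lie in the bin. I'll count them in a closer crop.

Run:
```python
import cv2,numpy as np
a=cv2.imread("pics/tip_side.png"); f=lambda x,y,w,h:cv2.resize(a[y:y+h,x:x+w],(400,600),interpolation=cv2.INTER_CUBIC)
cv2.imwrite("pics/tz.png",cv2.convertScaleAbs(np.hstack([f(365,180,60,90),f(330,60,72,108)]),alpha=1.2))
```

```text
(no output)
```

View pics/tz.png

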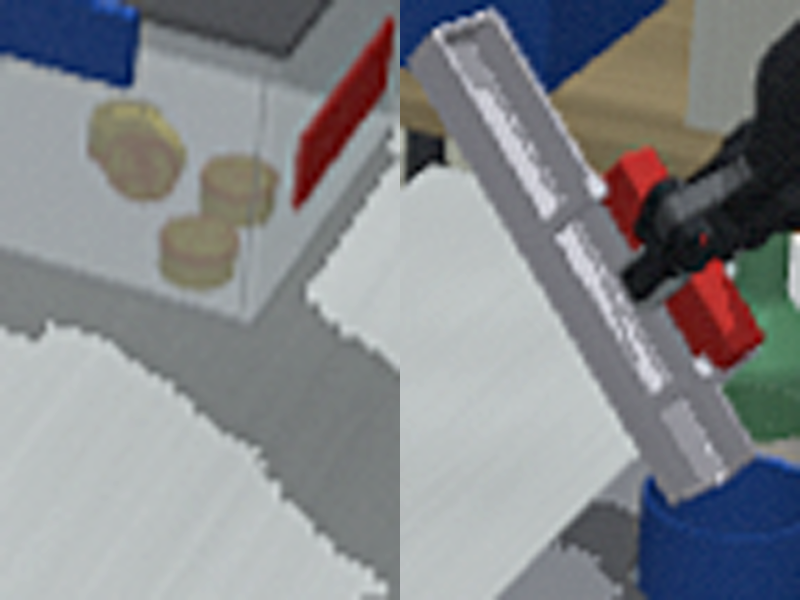

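Four caps are in the bin (two of them overlapping) and the chute is empty. Lifting off and returning it to the mat.

Run:
```python
from h import *
p=np.array(bot.read_position()); p[2]+=.075; bot.move_linear(p.tolist(),speed=.06)
s=spout_at(BY,OVER,.235); lin(s,BY,0,.08)
sp=np.array([*(GR+.08*np.array([np.cos(YAW),np.sin(YAW)])),.235]); lin(sp,YAW,0,.15)
sp[2]=.02; lin(sp,YAW,0,.1); bot.wait(.3); f0=force()
sp[2]=.0022; h=lin(sp,YAW,0,.01,2.5); bot.wait(.2)
print(h,force()-f0,bot.read_position()[2]-.041,bot.read_clock())
bot.set_gripper(1.0); bot.wait(.3)
q=np.array(bot.read_position()); q[2]+=.15; bot.move_linear(q.tolist(),speed=.1)
bot.goto_joints([-.2,.1,-.2,1.05,0,.7]); bot.wait(.3)
for c in("side","top"): cv2.imwrite(f"pics/end_{c}.png",bot.camera(c)[:,:,::-1])
a=cv2.imread("pics/end_side.png")[:,120:460]; b=cv2.imread("pics/end_top.png")[150:340]
b=cv2.resize(b,(480,int(190*480/640)))
b2=cv2.resize(cv2.imread("pics/end_top.png")[180:340,150:270],(320,427)); a=cv2.resize(a,(480,600)) 
cv2.imwrite("pics/end.png",np.hstack([cv2.resize(a,(425,600)),np.vstack([cv2.resize(b,(320,173)),b2])]))
print(bot.read_clock(),bot.read_ft_force())
```

```text
True [0.1129212  0.55195679 8.10388607] 0.003215878161869176 37.1083
41.3917 [-0.39137549  0.96313849 -0.49866001]
```

View pics/end.png

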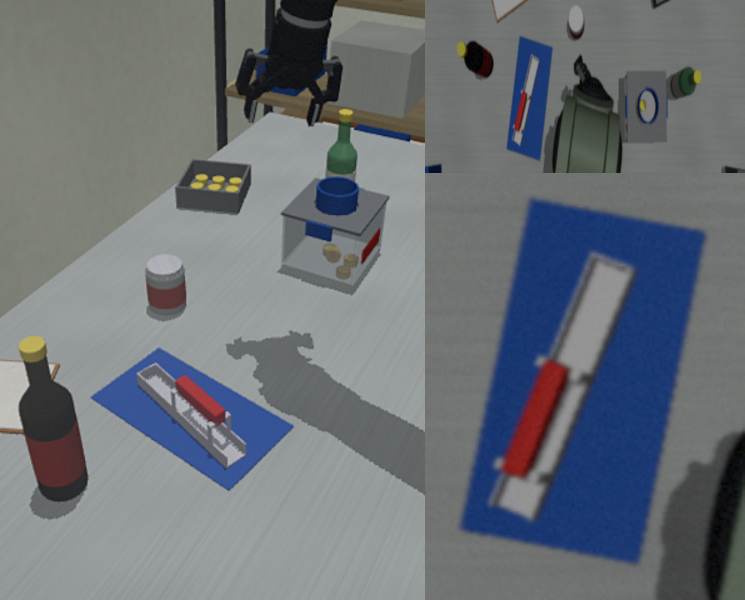

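The empty chute stands upright on the mat, the caps are in the bin, and the bottles and can look undisturbed.

```bash
python3 -c "
from cell import bot
print(bot.close_job())"
```

```text
the job is handed in; nothing more can be done
None
```

Job handed in after about 41 s of the 72 s allowed: all four caps are in the bin, measured load on the neck peaked at about 8 N at first touch (1.5–3.2 N at each tipping step), the empty chute is upright on the mat, and the bottles and can were left alone.

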